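# Set the swivel vise to the 30-degree line

### The arm

A 7-joint arm with a two-finger parallel gripper is mounted at the origin on the work surface. World frame = base frame: x ahead of the robot, y to its left, z up, the work surface at z = 0. Lengths are in m, angles in rad, forces in N, time in s.
With the tool pointing down it reaches from about 0.35 to 0.9 m from the base axis. Payload 19.9 kg.
Tool frame: the origin (TCP) lies on the centre line of the jaws, within the pads' length; the fingertips stand 22 mm ahead of it and the grasp point (between the pads) lies 3 mm ahead of it; z points along the fingers, y is the line along which they close (so a half turn about z gives the same grasp; the last joint's range is limited). The gripper opens to 94 mm and grips with 3 to 60 N. Pads are 16 mm wide; open, the fingers measure 119 mm over their backs; the gripper's body (75 mm by 177 mm) begins 78 mm behind the grasp point.
Start: joints at [1.143, 0.417, -0.01, 1.614, 0.005, 1.111, -0.053], TCP at [0.236, -0.579, 0.227] pointing down, gripper open.
Joint ranges: [-2.81, 2.81], [-0.39, 2.02], [-1.27, 1.25], [0.06, 2.57], [-1.19, 4.33], [0.19, 2], [-2.82, 2.82]. Speed limits (rad/s): [1.89, 1.89, 2.39, 2.39, 3.01, 3.01, 3.01].

### API

Orientations are given as a unit quaternion [x, y, z, w].
In Python, from workcell import r gives the robot as it stands.
- The arm moves only by the tool move_arm, never from a script. Its argument "increments" is one flat list of numbers, 7 for each row, row after row: the shift along the world's x, y, z in m, then the turn, a rotation vector about the world's x, y, z in degrees, then the closure, from -1 (fully open) to 1 (shut), so that 0 is half open. In form: [x, y, z, rx, ry, rz, fingers, x, y, z, rx, ry, rz, fingers, ...]. A call has 1 to 10 rows; each row is the pose to reach, as a shift and turn from the pose commanded when the call began; what a row does not reach only later rows make up. A row lasts 1/8 s, in which the tool goes at most 62.5 mm and 10.7 degrees, less where a joint would pass 70% of its speed; a pose out of reach is approached as far as the arm can. A call with a gripper value outside its range is refused whole. The fingers move at their own pace and stop on an object; "force" is the grip in N (left out, the last holds). Time passes only in rows, so rows that repeat a pose let the fingers close. It gives the time, the measured TCP pose, the force, the opening and the grip force at its end, in the units of the state.
- r.read_state(): the state, without advancing time (a new reading comes with each control period).
- r.get_image(name): name is "scene" or "top" or "wrist"; returns the picture (480x640x3 uint8, red, green, blue); there is no depth.
- r.camera_info(name): a dict with "K" (3x3 intrinsics, pixels), "view" (4x4, takes a point from world to camera coordinates). Camera axes: x right, y down, z forward; pixel columns grow to the right and rows downward; lengths in m; the calibration is good to about 2 mm. A picture is of the moment at which its call begins: read the wrist's pose just before it. camera_info takes no time and is no camera call; for the wrist camera it gives the pose at the moment of the call.
- r.job_done(): hands the job in; it is judged then, once.
The state is a dict: "clock": time; "joint_positions": joint angles; "dq": joint speeds; "joint_efforts": joint torques, N m; "tool_pos": TCP position; "tcp_rot": TCP orientation; "force": force on the tool from outside, world axes, zero at the start; "ft_torque": the same for the moment, N m; "finger_gap": finger opening in m; "grasp_force": force on a finger pad.
Only numpy, scipy, OpenCV 4.12 (cv2) and the standard library are available. Lean on these libraries where they do the work, as an engineer would, in place of code of your own. Each camera call takes 0.05 s, during which the arm holds its last target. There are 200 camera calls.

### The job

The next bars off the saw are mitred, so set the machine vise to the red-painted 30-degree line of its base scale: swing the black clamp lever open to free the vise, push the vise body round until the black index line on its flange meets the red line, then swing the lever back as far as it goes to lock the vise there. Leave the tube offcut, the crank handle and the brush where they lie.

Things in the scene. Friction and masses are not known exactly. Their poses are not given: they have to be found in the camera images.
- vise_base: Dark grey round swivel base of a machine vise, bolted to the bench: 200 mm diameter, 32 mm high; four lugs on the diagonals reach 130 mm from the axis, bolt heads up to z 24 mm. Origin on the swivel axis at bench height; x runs along the vise bed, away from the robot, when the swivel reads 0; z up. On top, +y half, a bright scale: a black line every 5 degrees, zero at +y, the 30-degree line red (4.5 mm wide, carried on down the rim).
- swivel (a joint): Angle (rad) of the light-grey vise body about the vertical axis of the base: 0 with its index line at the scale's zero, growing counter-clockwise seen from above; 0.524 when the index line meets the red line. Travel -0.75 to 0.95. Locked by the clamp; when free it is stiff (0.8 N m, about 8 N pushed 100 mm from the axis), stays where it is left and does not coast.
- clamp (a joint): Angle (rad) of the black clamp lever about its vertical pivot on the vise body. 0 = against its stop, vise locked; grows counter-clockwise from above (loosening) to the open stop at 1.15. It bites below 0.5, ever harder down to 0; the vise is free above 0.5. The lever stays where it is left; turning takes 0.3 N m, rising to about 0.5 N m at the end of tightening (6 to 9 N, 55 mm out).
- pivot (a point): Point on the swivel axis, z 32 mm. Turns with the vise body, x along its bed away from the robot. The vise body has a round flange of radius 79 mm, z 32 to 44; on it the bed, straight-sided, 300 mm long (150 to each side of the axis), 100 wide, z 44 to 78; on that jaws 100 wide, up to z 118, from x -50 to +139; at the robot-side end a 60 mm wide screw bearing up to z 101.
- red_mark (a point): Inner end of the red 30-degree line on the fixed base, 80 mm from the swivel axis, z 33 mm, 30 degrees counter-clockwise (seen from above) from the +y direction of vise_base.
- index (a point): Outer end of the black index line on the turning flange, on the +y side of the vise body, 79 mm from the axis, z 44 mm. It turns with the vise body.
- near_end_left (a point): Mid-height (z 61 mm) of the flat upright +y side of the bed, 100 mm from the axis towards the robot-side end, 50 mm out; turns with the vise body. Axes: x along the bed away from the robot-side end, y out of this side. Pushing here square to the side (along -y) turns the vise counter-clockwise.
- near_end_right (a point): The like point on the -y side of the bed; pushing here along +y turns the vise clockwise.
- lever_pivot (a point): Point on the lever's pivot axis, z 70 mm, 78 mm from the swivel axis on the -y side of the vise body, on its ear (top z 46 mm). Hub: 13 mm radius, top at z 80 mm. Turns with the vise body and the lever; x points along the lever, pivot to tip. At clamp 0 that is 130 degrees clockwise (from above) of the bed's x axis; the lever turns from there by its joint angle.
- lever_tip (a point): Centre of the 17 mm ball at the lever's free end, 67 mm out from its pivot, z 86.5 mm. The arm is a black round bar 12 mm thick rising from z 70 mm at the hub to z 86 mm at the tip; below its outer half nothing stands above 32 mm.
- tube_mid (a point): Centre of a bystander: offcut of square steel tube, 110 x 40 x 40 mm, lying on the bench.
- crank_mid (a point): Middle of a bystander: the vise's crank handle, taken off and lying on the bench; a steel bar 145 mm long overall with an upright black grip 86 mm high at one end (at -x).
- brush_grip (a point): Grip of a bystander: a hand brush lying on the bench.

How it is judged:
On the way, in this order (a step that is already met when the one before it is completed fails the run):
1. the clamp lever is swung open, freeing the vise (value of joint clamp above 0.45 rad), for 0.1 s.
2. with the clamp open, the vise body is turned so that the index line is on the red line (value of joint swivel between 0.4836 and 0.5636 rad and velocity of joint swivel between -0.03 and 0.03 rad/s and value of joint clamp above 0.35 rad), for 0.2 s.
At the end, for the whole second after the job is handed in: The vise body is at rest with its index line within 0.04 rad (2.3 degrees, about 3 mm along the scale) of the red 30-degree line, and the clamp lever is swung back to within 0.12 rad of its tight stop, at rest (value of joint swivel between 0.4836 and 0.5636 rad and velocity of joint swivel between -0.03 and 0.03 rad/s and velocity of joint clamp between -0.03 and 0.03 rad/s and value of joint clamp below 0.12 rad); the robot touches nothing.
It fails at once if the tube offcut is shifted more than 30 mm (distance of tube_mid from where it was at the start of the episode above 0.03 m).
It fails at once if the crank handle is shifted more than 30 mm (distance of crank_mid from where it was at the start of the episode above 0.03 m).
It fails at once if the brush is shifted more than 30 mm (distance of brush_grip from where it was at the start of the episode above 0.03 m).
It also fails if it takes over 64 s, if anything falls off the work surface, if the arm or the gripper's body presses on something with over 40 N, if the wrist force passes 120 N, or if a joint passes its speed limit or range.

## Working session

There is one attempt and no reset: what is moved stays moved. The work goes in short steps, Python scripts to look and compute and a tool call to move; the robot and the scene stay as the last step left them, time stands still between calls to the robot, and variables do not carry over. Pictures are saved under pics/ and viewed, at most 10 in all, crops included, and the job is handed in when it is done.

Besides the shell and the picture viewer there is one more tool, called after ">>>" by a JSON object that holds its "name" and its "arguments", one argument or row to a line. move_arm: Moves the arm, as the interface text tells. Its arguments: {"type":"object","properties":{"increments":{"type":"array"},"force":{"type":"number"}},"required":["increments"]}

```bash
mkdir -p pics; python3 - <<'E'
from workcell import r
import cv2,numpy as np
np.set_printoptions(precision=4,suppress=True)
ims=[]
for n in("scene","top"):
    c=r.camera_info(n);print(n,np.array(c["K"]).tolist(),np.array(c["view"]).round(4).tolist())
    im=r.get_image(n)[:,:,::-1];cv2.imwrite(f"pics/{n}0.png",im)
print(r.read_state())
E
```

```text
scene [[571.3513318730144, 0.0, 330.387856839901], [0.0, 571.3513318730144, 245.2901075400397], [0.0, 0.0, 1.0]] [[-0.2476, 0.9688, 0.0098, 0.0916], [0.5351, 0.1452, -0.8322, -0.2251], [-0.8077, -0.2008, -0.5544, 1.5947], [0.0, 0.0, 0.0, 1.0]]
top [[493.69684701254505, 0.0, 316.12368553584474], [0.0, 493.69684701254505, 247.58519445621366], [0.0, 0.0, 1.0]] [[0.0252, -0.9996, 0.0154, 0.0244], [-0.9893, -0.0272, -0.1432, 0.5719], [0.1435, -0.0116, -0.9896, 1.0473], [0.0, 0.0, 0.0, 1.0]]
{'clock': 0.1, 'joint_positions': array([ 1.1425,  0.4179, -0.0103,  1.6141,  0.0047,  1.1107, -0.053 ]), 'dq': array([ 0.0001,  0.0001, -0.0012, -0.0025,  0.0013,  0.0007,  0.0002]), 'joint_efforts': array([  0.0005, -85.2584,   0.6392, -42.6689,  -0.049 ,   0.0164,
         0.    ]), 'tool_pos': array([ 0.2357, -0.5786,  0.2269]), 'tcp_rot': array([ 0.9814,  0.1922, -0.0001, -0.0005]), 'force': array([-0.0333, -0.6714, -0.0219]), 'ft_torque': array([-0.0332,  0.0277, -0.0242]), 'grasp_force': 0.0, 'finger_gap': 0.09419799661377525}
```

View pics/top0.png

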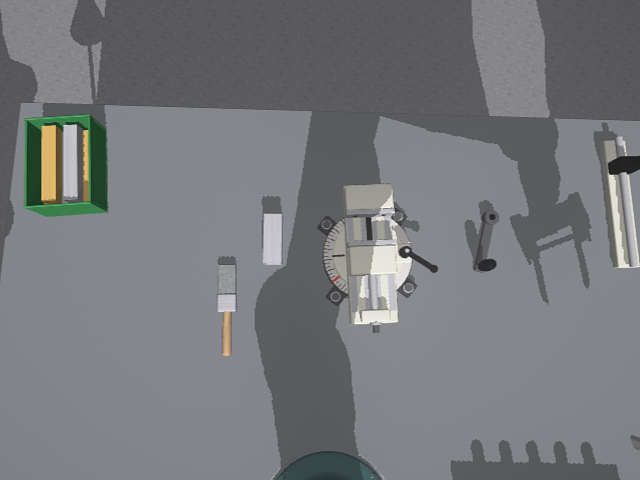

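View pics/scene0.png

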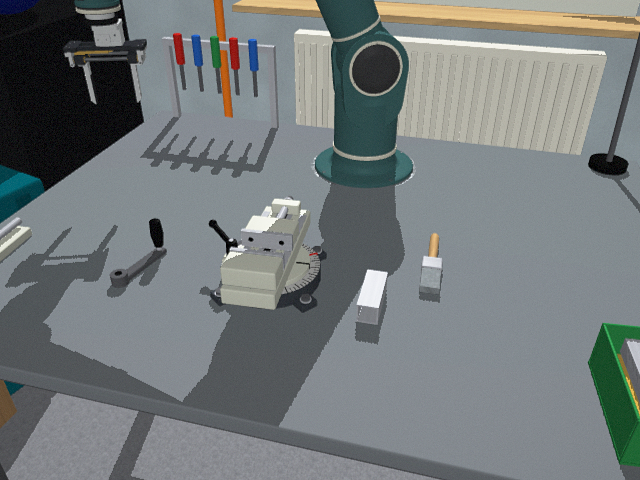

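The top view shows the vise at about (367,256), with the lever hub at (405,252), ball at (434,268), index line at (338,256) and red line at (335,280). The lug bolts are near (326,224), (398,215), (336,296) and (409,287), the tube is at (272,238), the crank at (487,240) and the brush at (227,310). I'll zoom in to get precise pixels.

```bash
cat > h.py <<'E'
import numpy as np,cv2
from workcell import r
np.set_printoptions(precision=4,suppress=True)
def cast(n,u,v,z):
    c=r.camera_info(n);K=np.array(c["K"]);V=np.array(c["view"])
    R,t=V[:3,:3],V[:3,3];d=R.T@np.linalg.solve(K,[u,v,1.]);o=-R.T@t
    return o+d*(z-o[2])/d[2]
def proj(n,p):
    c=r.camera_info(n);q=np.array(c["view"])[:3]@np.r_[p,1];q=np.array(c["K"])@q;return q[:2]/q[2]
E
python3 - <<'E'
from h import *
im=cv2.imread("pics/top0.png")
cv2.imwrite("pics/crop0.png",cv2.resize(im[175:340,300:520],None,fx=3.6,fy=3.6,interpolation=cv2.INTER_CUBIC))
for b in[(326,224),(398,215),(336,296),(409,287)]:print("bolt",cast("top",*b,.022))
hsv=cv2.cvtColor(im,cv2.COLOR_BGR2HSV)
m=((hsv[...,0]<8)|(hsv[...,0]>172))&(hsv[...,1]>120)&(hsv[...,2]>90)
ys,xs=np.nonzero(m[250:310,310:370]);print("red",xs+310,ys+250)
print("red",cast("top",xs.mean()+310,ys.mean()+250,.033))
print("hub",cast("top",405,252,.08),"tip",cast("top",434,268,.0865))
print("grip",cast("top",487,265,.086),"crank end",cast("top",491,217,.02))
E
```

```text
bolt [0.6282 0.0183 0.022 ]
bolt [ 0.6536 -0.1448  0.022 ]
bolt [ 0.4668 -0.0075  0.022 ]
bolt [ 0.4909 -0.1695  0.022 ]
red [338 339 337 338 336 337 334 335 336 333 334 335 331 332 333 331 332] [276 276 277 277 278 278 279 279 279 280 280 280 281 281 281 282 282]
red [ 0.5031 -0.0035  0.033 ]
hub [ 0.5611 -0.1494  0.08  ] tip [ 0.5278 -0.2093  0.0865]
grip [ 0.5372 -0.3219  0.086 ] crank end [ 0.6555 -0.3577  0.02  ]
```

View pics/crop0.png

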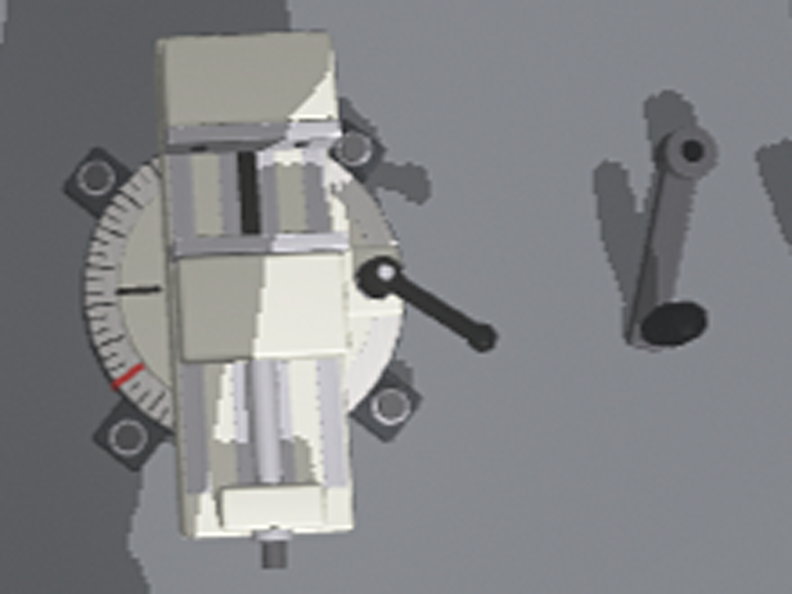

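The crop puts the index line at (118..160, 291), the hub at (379,278), the ball at (484,338) and the bolts at (96,178), (353,149), (127,436) and (390,405). Next I'll work out the geometry.

```bash
cat >> h.py <<'E'
B=np.array([[96,178],[353,149],[127,436],[390,405]])/3.6+[300,175]
P=np.array([cast("top",*b,.022) for b in B]);C=P[:,:2].mean(0)
d=np.array([P[0]-P[2],P[1]-P[3]]).mean(0);yb=np.arctan2(d[1],d[0])
ang=lambda p:np.arctan2(p[1]-C[1],p[0]-C[0])
E
python3 - <<'E'
from h import *
f=lambda a,b,z:cast("top",a/3.6+300,b/3.6+175,z)
D=np.degrees
print("C",C,"yawbase",D(yb),[np.hypot(*(p[:2]-C)) for p in P])
ra,rb=f(142,367,.033),f(115,386,.033);print("red",D(ang(ra))-120,D(ang(rb))-120,np.hypot(*(ra[:2]-C)))
i=f(118,292,.044);i2=f(160,290,.044);print("index",D(ang(i))-90,np.hypot(*(i[:2]-C)),D(ang(i2))-90)
h=f(379,278,.08);t=f(484,338,.0865);yw=ang(h)+np.pi/2
print("hub",h,np.hypot(*(h[:2]-C)),D(yw),"tip",t,"lever yaw",D(np.arctan2(*(t-h)[1::-1])),np.hypot(*(t-h)[:2]))
E
```

```text
C [ 0.5585 -0.0755] yawbase 8.103979130886838 [np.float64(0.11506835158821774), np.float64(0.11517377320958348), np.float64(0.11537263797497764), np.float64(0.11523282747810361)]
red 9.072124893683707 8.555893638334652 0.07966627213358518
index 4.231130422895021 0.07820635950809826 4.196267206377996
hub [ 0.5606 -0.15    0.08  ] 0.07448917224667276 1.646854585437069 tip [ 0.5259 -0.2103  0.0865] lever yaw -119.89479501593978 0.06953889085379014
```

>>> {"name": "move_arm", "arguments": {
  "increments": [0.036,0.046,0,0,0,4.2,0.2,0.072,0.092,0,0,0,8.4,0.2,0.108,0.138,0,0,0,12.6,0.2,0.144,0.184,0,0,0,16.8,0.2,0.18,0.23,0,0,0,21,0.2,0.216,0.276,0,0,0,25.2,0.2,0.252,0.322,0,0,0,29.4,0.2,0.2916,0.3706,0,0,0,33.8,0.2,0.2916,0.3706,0,0,0,33.8,0.2,0.2916,0.3706,0,0,0,33.8,0.2]
}}

```text
clock: 1.35
tool_pos: [0.527, -0.2084, 0.2271]
tcp_rot: [0.883, 0.469, -0.0, -0.0]
force: [-0.9, -0.4, -0.1]
finger_gap: 0.0376
grasp_force: 0.0
```

```bash
python3 - <<'E'
from h import *
cv2.imwrite("pics/w1.png",r.get_image("wrist")[:,:,::-1])
s=r.read_state();print(s["tool_pos"],s["tcp_rot"],s["finger_gap"],s["joint_positions"])
E
```

```text
[ 0.5267 -0.2091  0.2272] [ 0.8835  0.4685 -0.0004 -0.0001] 0.03779353204013955 [ 0.5868  0.3317 -0.3252  1.7529  0.1189  1.0768 -0.374 ]
```

View pics/w1.png

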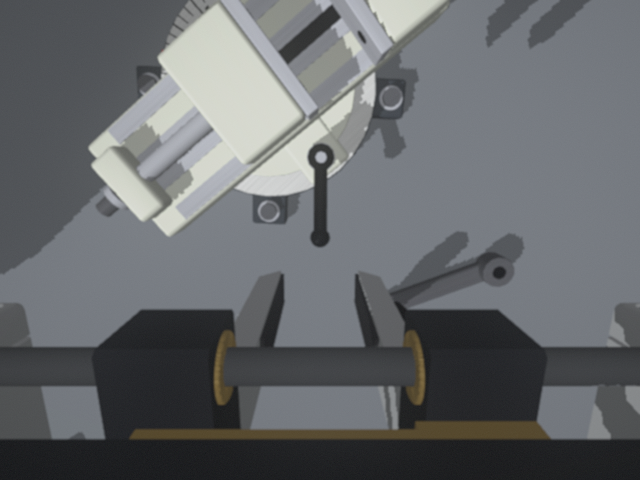

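The wrist view shows the lever vertical at x≈320, with the hub at (320,157) and the ball at (320,238). It is centred between the fingers, so I'll descend astride it.

```bash
python3 - <<'E'
from h import *
print(cast("wrist",320,157,.08),cast("wrist",320,238,.0865))
E
```

```text
[ 0.5649 -0.1519  0.08  ] [ 0.5269 -0.2081  0.0865]
```

>>> {"name": "move_arm", "arguments": {
  "increments": [0,0,-0.04,0,0,0,0.2,0,0,-0.08,0,0,0,0.2,0,0,-0.12,0,0,0,0.2,0,0,-0.143,0,0,0,0.2,0,0,-0.143,0,0,0,0.2]
}}

```text
clock: 2.02
tool_pos: [0.5258, -0.209, 0.0832]
tcp_rot: [0.884, 0.468, -0.001, -0.001]
force: [0.0, 0.3, 1.0]
finger_gap: 0.0373
grasp_force: 0.0
```

>>> {"name": "move_arm", "arguments": {
  "increments": [0.005,-0.0031,0,0,0,5,0.2,0.0103,-0.0057,0,0,0,10,0.2,0.0158,-0.0079,0,0,0,15,0.2,0.0215,-0.0096,0,0,0,20,0.2,0.0273,-0.0108,0,0,0,25,0.2,0.0332,-0.0114,0,0,0,30,0.2,0.0391,-0.0116,0,0,0,35,0.2,0.045,-0.0112,0,0,0,40,0.2,0.0508,-0.0104,0,0,0,45,0.2,0.0566,-0.009,0,0,0,50,0.2]
}}

```text
clock: 3.28
tool_pos: [0.5835, -0.2185, 0.0858]
tcp_rot: [0.602, 0.799, -0.001, 0.0]
force: [-4.5, 0.6, 1.2]
finger_gap: 0.0378
grasp_force: 2.2
```

>>> {"name": "move_arm", "arguments": {
  "increments": [0,0,0,0,0,0,0.2,-0.005,0,0,0,0,-3,0.2,-0.008,0,0.03,0,0,-3,0.2,-0.008,0,0.08,0,0,-3,0.2,-0.008,0,0.13,0,0,-3,0.2,-0.008,0,0.13,0,0,-3,0.2,-0.008,0,0.13,0,0,-3,0.2]
}}

```text
clock: 4.15
tool_pos: [0.5756, -0.2176, 0.2146]
tcp_rot: [0.624, 0.782, -0.0, 0.0]
force: [0.8, 0.1, -1.3]
finger_gap: 0.0373
grasp_force: 0.0
```

```bash
python3 - <<'E'
from h import *
w=r.get_image("wrist")[:,:,::-1];t=r.get_image("top")[175:340,300:520,::-1]
a=cv2.resize(w,(440,330));b=cv2.resize(t,(350,262))
o=np.zeros((330,790,3),np.uint8);o[:,:440]=a;o[:262,440:]=b;cv2.imwrite("pics/w2.png",o)
cv2.imwrite("pics/w2full.png",w);cv2.imwrite("pics/t2full.png",r.get_image("top")[:,:,::-1])
s=r.read_state();print(s["tool_pos"],s["tcp_rot"],s["joint_positions"],s["clock"])
c=r.camera_info("wrist");print(np.array(c["K"]).tolist(),np.array(c["view"]).round(5).tolist())
E
```

```text
[ 0.5755 -0.2172  0.2135] [ 0.6231  0.7822 -0.0002 -0.0007] [ 0.7065  0.4633 -0.5303  1.6386  0.2548  1.1107  0.3334] 4.3
[[355.4219851832118, 0.0, 319.01255447426394], [0.0, 355.4219851832118, 243.09376219488556], [0.0, 0.0, 1.0]] [[0.97467, 0.22365, -0.00113, -0.51184], [0.2177, -0.94755, 0.23401, -0.3509], [0.05127, -0.22833, -0.97223, 0.29835], [0.0, 0.0, 0.0, 1.0]]
```

View pics/w2.png

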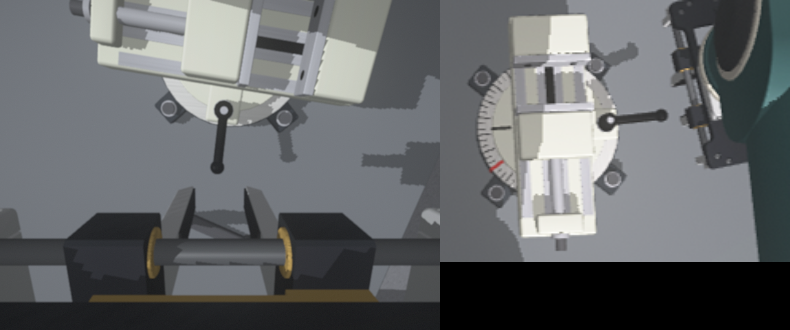

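The lever is open and the vise hasn't moved; the wrist inset shows the hub at (223,110) and the ball at (217,167). Now I'll go to the near-left side of the bed with closed fingers.

>>> {"name": "move_arm", "arguments": {
  "increments": [-0.024,0.042,0,0,0,-2,1,-0.049,0.085,0,0,0,-4,1,-0.073,0.127,0,0,0,-6,1,-0.098,0.17,0,0,0,-8,1,-0.1225,0.2126,0,0,0,-9,1,-0.1225,0.2126,0,0,0,-9,1,-0.1225,0.2126,-0.045,0,0,-9,1,-0.1225,0.2126,-0.09,0,0,-9,1,-0.1225,0.2126,-0.1396,0,0,-9,1,-0.1225,0.2126,-0.1396,0,0,-9,1]
}}

```text
clock: 5.55
tool_pos: [0.4515, -0.0047, 0.0723]
tcp_rot: [0.682, 0.731, -0.002, -0.003]
force: [0.6, -0.1, 0.3]
finger_gap: 0.0004
grasp_force: 0.0
```

```bash
python3 - <<'E'
from h import *
s=r.read_state();p=s["tool_pos"];print(p,s["tcp_rot"],s["finger_gap"],s["force"],C)
for th in [4.2,8,12,16,20,24,28,32,36,37,38,38.5]:
    t=np.radians(th);q=C+np.array([[np.cos(t),-np.sin(t)],[np.sin(t),np.cos(t)]])@[-.1,.058];print(th,q-p[:2])
f=lambda u,v,z:cast("top",u,v,z)
h=C+.078*np.array([np.sin(np.radians(4.2)),-np.cos(np.radians(4.2))]);t=f(438.9,247.4,.0865);print("clamp",np.arctan2(*(t[:2]-h)[::-1])+np.radians(130-4.2))
im=cv2.imread("pics/w2full.png")
E
```

```text
[ 0.4515 -0.0047  0.0723] [ 0.6823  0.7311 -0.0017 -0.0028] 0.00035265552278241166 [ 0.6422 -0.1016  0.3153] [ 0.5585 -0.0755]
4.2 [ 0.003  -0.0203]
8 [-0.0002 -0.0273]
12 [-0.0029 -0.0349]
16 [-0.0052 -0.0426]
20 [-0.0069 -0.0505]
24 [-0.008  -0.0585]
28 [-0.0086 -0.0666]
32 [-0.0086 -0.0746]
36 [-0.0081 -0.0827]
37 [-0.0078 -0.0847]
38 [-0.0076 -0.0867]
38.5 [-0.0074 -0.0877]
clamp 0.7407309058716891
```

>>> {"name": "move_arm", "arguments": {
  "increments": [0.002,-0.012,0,0,0,0,1,0.002,-0.0203,0,0,0,0,1,-0.001,-0.0273,0,0,0,4,1,-0.004,-0.0349,0,0,0,8,1,-0.006,-0.0426,0,0,0,12,1,-0.008,-0.0505,0,0,0,16,1,-0.009,-0.0585,0,0,0,20,1,-0.0095,-0.0666,0,0,0,24,1,-0.0095,-0.0746,0,0,0,28,1,-0.009,-0.08,0,0,0,31,1]
}}

```text
clock: 6.8
tool_pos: [0.4451, -0.085, 0.0764]
tcp_rot: [0.461, 0.887, 0.0, 0.001]
force: [-1.8, 10.0, 3.3]
finger_gap: 0.0004
grasp_force: 4.6
```

>>> {"name": "move_arm", "arguments": {
  "increments": [0,0,0,0,0,0,1,0,0,0,0,0,0,1]
}}

```text
clock: 7.05
tool_pos: [0.4449, -0.0855, 0.0757]
tcp_rot: [0.463, 0.886, -0.0, 0.001]
force: [0.1, -0.6, 0.1]
finger_gap: 0.0007
grasp_force: 0.0
```

```bash
python3 - <<'E'
from h import *
t=r.get_image("top")[:,:,::-1];cv2.imwrite("pics/t3.png",t)
s=r.get_image("scene")[:,:,::-1];cv2.imwrite("pics/s3.png",s)
o=np.zeros((300,800,3),np.uint8)
o[:,:400]=cv2.resize(t[175:340,300:520],(400,300),interpolation=cv2.INTER_CUBIC);o[:,400:]=cv2.resize(s[185:325,200:387],(400,300),interpolation=cv2.INTER_CUBIC)
cv2.imwrite("pics/c3.png",o)
s=r.read_state();print(s["tool_pos"],s["tcp_rot"],s["force"],s["clock"])
E
```

```text
[ 0.4447 -0.0851  0.0753] [ 0.4625  0.8866 -0.0002  0.0005] [ 0.1305 -0.0304  0.3096] 7.15
```

View pics/c3.png

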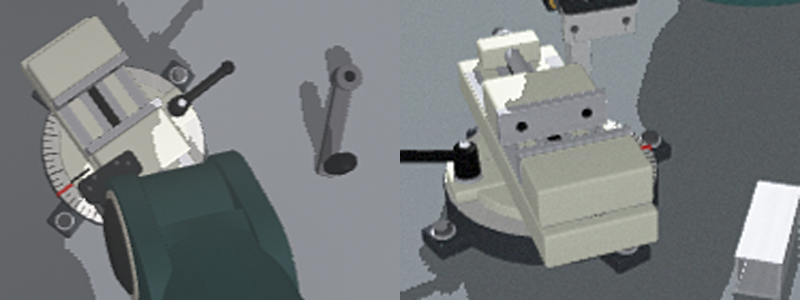

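The index line now runs at roughly (88,170)→(70,185) in the crop and the red line sits at (65,190), so they are close to meeting. I'll measure it numerically.

```bash
python3 - <<'E'
from h import *
t=cv2.imread("pics/t3.png");g=cv2.cvtColor(t,cv2.COLOR_BGR2GRAY).astype(np.float32)
A=np.arange(100,150,.5)
def px(rr,a,z):return proj("top",np.r_[C+rr*np.array([np.cos(np.radians(a)),np.sin(np.radians(a))]),z])
def samp(im,rr,z):
    q=np.array([px(rr,a,z) for a in A],np.float32);return cv2.remap(im,q[:,:1],q[:,1:],cv2.INTER_CUBIC)[:,0]
I=np.mean([samp(g,x,.044) for x in(.066,.069,.072,.075)],0)
hs=t.astype(np.float32);red=hs[...,2]-hs[...,1]
R=np.mean([samp(red,x,.033) for x in(.083,.086,.089,.092)],0)
print("I",[(a,int(v)) for a,v in zip(A,I)][30:80:2]);w=np.clip(R-15,0,None);print("red",(A*w).sum()/w.sum())
h=cast("top",178*.55+300,107*.55+175,.08);print("hub yaw",np.degrees(ang(h))+90)
x,y=px(.079,128,.04).astype(int);cv2.imwrite("pics/z3.png",cv2.resize(t[y-30:y+30,x-30:x+40],None,fx=8,fy=8,interpolation=cv2.INTER_CUBIC))
E
```

```text
I [(np.float64(115.0), 173), (np.float64(116.0), 174), (np.float64(117.0), 173), (np.float64(118.0), 172), (np.float64(119.0), 174), (np.float64(120.0), 175), (np.float64(121.0), 176), (np.float64(122.0), 181), (np.float64(123.0), 170), (np.float64(124.0), 120), (np.float64(125.0), 59), (np.float64(126.0), 52), (np.float64(127.0), 112), (np.float64(128.0), 172), (np.float64(129.0), 169), (np.float64(130.0), 124), (np.float64(131.0), 79), (np.float64(132.0), 59), (np.float64(133.0), 52), (np.float64(134.0), 53), (np.float64(135.0), 56), (np.float64(136.0), 57), (np.float64(137.0), 57), (np.float64(138.0), 58), (np.float64(139.0), 61)]
red 127.44199970267167
hub yaw 35.18872654898907
```

View pics/z3.png

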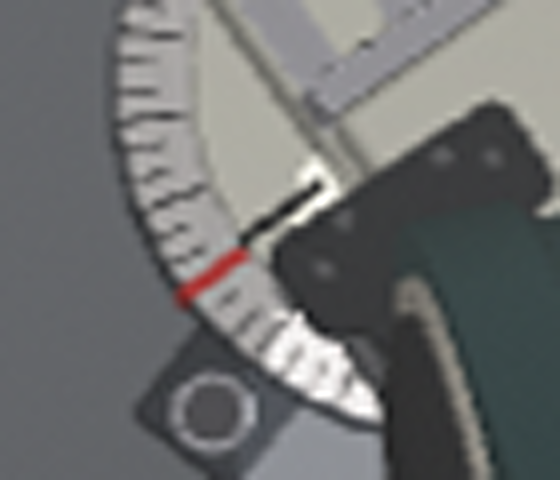

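The index is at 125.6° against red at about 128°, so it needs roughly 2.5° more.

>>> {"name": "move_arm", "arguments": {
  "increments": [0.0001,-0.0014,0,0,0,0.7,1,0.0003,-0.0028,0,0,0,1.4,1,0.0004,-0.0042,0,0,0,2.1,1,0.0006,-0.0056,0,0,0,2.8,1,0.0006,-0.0056,0,0,0,2.8,1,0.0006,-0.0056,0,0,0,2.8,1]
}}

```text
clock: 7.9
tool_pos: [0.4449, -0.0896, 0.0748]
tcp_rot: [0.44, 0.898, 0.0, -0.0]
force: [-1.3, 5.3, 3.6]
finger_gap: 0.0005
grasp_force: 2.7
```

```bash
cat > m.py <<'E'
from h import *
def meas(t):
    g=cv2.cvtColor(t,cv2.COLOR_BGR2GRAY).astype(np.float32);A=np.arange(110,145,.25)
    def px(rr,a,z):return proj("top",np.r_[C+rr*np.array([np.cos(np.radians(a)),np.sin(np.radians(a))]),z])
    def samp(im,rr,z):
        q=np.array([px(rr,a,z) for a in A],np.float32);return cv2.remap(im,q[:,:1],q[:,1:],cv2.INTER_CUBIC)[:,0]
    f=t.astype(np.float32);red=f[...,2]-f[...,1];out=[]
    for x in(.066,.069,.072,.075,.078):
        v=samp(g,x,.044);k=np.argmin(np.where((A>121)&(A<131),v,999));s=slice(k-8,k+9);w=np.clip(110-v[s],0,None);out.append((A[s]*w).sum()/w.sum())
    ro=[]
    for x in(.081,.084,.087,.09,.093,.096):
        w=np.clip(samp(red,x,.033)-25,0,None);ro.append((A*w).sum()/w.sum())
    print("index",np.array(out),"red",np.array(ro))
E
python3 - <<'E'
from m import *
meas(cv2.imread("pics/t3.png"))
t=r.get_image("top")[:,:,::-1].copy();cv2.imwrite("pics/t4.png",t);meas(t)
s=r.read_state();print(s["tool_pos"],s["tcp_rot"],s["force"],s["clock"])
E
```

```text
index [125.4884 125.7254 125.5311 125.5437 125.847 ] red [127.4997 127.2827 127.4319 127.6049 127.5104 127.3938]
index [126.9704 127.1705 127.0643 126.9353 127.0727] red [127.4963 127.2899 127.4304 127.6093 127.5054 127.392 ]
[ 0.4449 -0.0896  0.0748] [ 0.4397  0.8981  0.0001 -0.0003] [-2.2553  5.0211  3.9821] 7.95
```

>>> {"name": "move_arm", "arguments": {
  "increments": [0.0001,-0.0011,0,0,0,0.4,1,0.0002,-0.0022,0,0,0,0.8,1,0.0002,-0.0022,0,0,0,0.8,1,0.0002,-0.0022,0,0,0,0.8,1]
}}

```text
clock: 8.45
tool_pos: [0.4452, -0.0916, 0.0748]
tcp_rot: [0.433, 0.901, 0.0, -0.0]
force: [-1.7, 5.3, 3.1]
finger_gap: 0.0005
grasp_force: 2.8
```

```bash
python3 - <<'E'
from m import *
t=r.get_image("top")[:,:,::-1].copy();meas(t)
s=r.read_state();print(s["tool_pos"],s["tcp_rot"],s["force"],s["clock"],s["joint_positions"])
E
```

```text
index [128.0382 128.2463 127.9568 128.1022 128.1682] red [127.5501 127.2804 127.4296 127.6039 127.5044 127.3856]
[ 0.4452 -0.0916  0.0748] [ 0.4334  0.9012  0.0003 -0.0003] [-1.5176  5.6168  3.4292] 8.5 [ 0.7242  0.4299 -0.6887  2.1295  0.4143  0.7157  0.4355]
```

>>> {"name": "move_arm", "arguments": {
  "increments": [-0.008,0.01,0,0,0,0,1,-0.0155,0.0197,0,0,0,0,1,-0.0155,0.0197,0.045,0,0,0,1,-0.0155,0.0197,0.09,0,0,0,1,-0.0155,0.0197,0.14,0,0,0,0.2,-0.0155,0.0197,0.14,0,0,1.9,0.2]
}}

```text
clock: 9.25
tool_pos: [0.4307, -0.0726, 0.2175]
tcp_rot: [0.419, 0.908, -0.001, 0.003]
force: [0.4, 0.0, -0.4]
finger_gap: 0.0169
grasp_force: 0.0
```

```bash
python3 - <<'E'
from m import *
t=r.get_image("top")[:,:,::-1].copy();cv2.imwrite("pics/t5.png",t);meas(t)
s=r.read_state();print(s["tool_pos"],s["tcp_rot"],s["force"],s["clock"])
y=np.radians(38.1);pv=C+.078*np.array([np.sin(y),-np.cos(y)])
m=(t.max(2)<60).astype(np.uint8);m[:, :395]=0;m[:,445:]=0;m[:195]=0;m[245:]=0
n,l,st,ce=cv2.connectedComponentsWithStats(m)
for k in range(1,n):
    if st[k,4]>20:
        ys,xs=np.nonzero(l==k);j=np.argsort(xs-ys)[-12:];print(st[k],xs[j].mean(),ys[j].mean(),cast("top",xs[j].mean(),ys[j].mean(),.0865))
print("pv",pv,"tip cast",cast("top",425.95,211.9,.0865))
E
```

```text
index [127.9258 128.1916 127.9172 128.0844 128.0967] red [127.5979 127.2657 127.4251 127.611  127.5133 127.3591]
[ 0.4299 -0.0727  0.2158] [ 0.4177  0.9086 -0.0006  0.0014] [ 0.3712 -1.951   0.3116] 9.3
[395 207  32  31 166] 423.6666666666667 208.16666666666666 [ 0.6561 -0.1883  0.0865]
pv [ 0.6066 -0.1369] tip cast [ 0.648  -0.1931  0.0865]
```

>>> {"name": "move_arm", "arguments": {
  "increments": [0.044,-0.023,0,0,0,0,0.2,0.088,-0.046,0,0,0,0,0.2,0.132,-0.069,0,0,0,0,0.2,0.176,-0.092,0,0,0,0,0.2,0.22,-0.115,0,0,0,0,0.2,0.22,-0.115,0,0,0,0,0.2,0.22,-0.115,0,0,0,0,0.2]
}}

```text
clock: 10.18
tool_pos: [0.649, -0.1865, 0.2134]
tcp_rot: [0.418, 0.908, -0.0, -0.001]
force: [-0.4, 0.3, -0.2]
finger_gap: 0.0372
grasp_force: 0.0
```

```bash
python3 - <<'E'
from m import *
cv2.imwrite("pics/w6.png",r.get_image("wrist")[:,:,::-1])
s=r.read_state();print(s["tool_pos"],s["tcp_rot"],s["finger_gap"],s["clock"],proj("wrist",[.6501,-.1878,.0865]),proj("wrist",[.6066,-.1369,.08]))
E
```

```text
[ 0.6489 -0.1865  0.214 ] [ 0.4184  0.9083 -0.0002 -0.0007] 0.03761512734731879 10.225 [318.6658 245.456 ] [318.6886 162.4256]
```

View pics/w6.png

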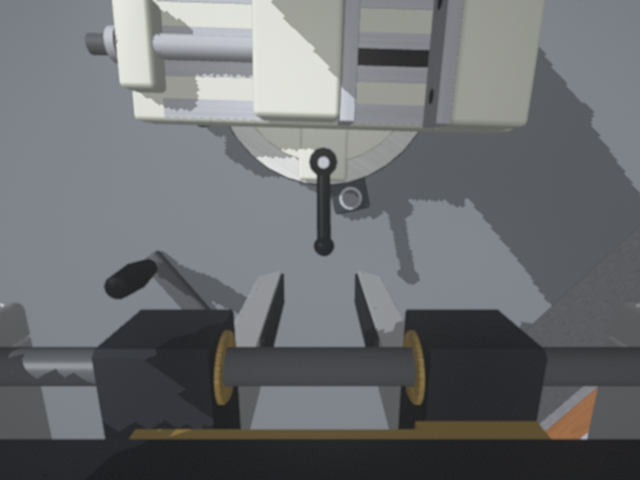

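The hub is at (323,162) and the ball at (323,245), centred between the fingers. I'll descend and swing the lever back.

>>> {"name": "move_arm", "arguments": {
  "increments": [0.001,0.001,-0.04,0,0,0,0.2,0.001,0.001,-0.08,0,0,0,0.2,0.001,0.001,-0.13,0,0,0,0.2,0.001,0.001,-0.13,0,0,0,0.2,0.001,0.001,-0.13,0,0,0,0.2]
}}

```text
clock: 10.85
tool_pos: [0.6514, -0.1864, 0.0871]
tcp_rot: [0.419, 0.908, 0.0, 0.001]
force: [0.5, -0.1, 0.5]
finger_gap: 0.0374
grasp_force: 0.0
```

>>> {"name": "move_arm", "arguments": {
  "increments": [-0.0047,-0.0033,0,0,0,-5,0.2,-0.0095,-0.0063,0,0,0,-10,0.2,-0.0147,-0.0088,0,0,0,-15,0.2,-0.02,-0.0108,0,0,0,-20,0.2,-0.0255,-0.0124,0,0,0,-25,0.2,-0.0311,-0.0135,0,0,0,-30,0.2,-0.0368,-0.0141,0,0,0,-35,0.2,-0.0425,-0.0142,0,0,0,-40,0.2,-0.0482,-0.0138,0,0,0,-45,0.2,-0.051,-0.0134,0,0,0,-47.5,0.2]
}}

```text
clock: 12.1
tool_pos: [0.6016, -0.2005, 0.0879]
tcp_rot: [0.75, 0.662, 0.001, 0.002]
force: [8.2, -3.1, -5.3]
finger_gap: 0.0376
grasp_force: 4.0
```

>>> {"name": "move_arm", "arguments": {
  "increments": [-0.0017,0.0002,0,0,0,-1.5,0.2,-0.0034,0.0006,0,0,0,-3,0.2,-0.0034,0.0006,0,0,0,-3,0.2]
}}

```text
clock: 12.48
tool_pos: [0.5983, -0.2001, 0.0878]
tcp_rot: [0.766, 0.642, 0.001, 0.002]
force: [6.5, -3.2, -4.8]
finger_gap: 0.0371
grasp_force: 3.6
```

```bash
python3 - <<'E'
from m import *
t=r.get_image("top")[:,:,::-1].copy();cv2.imwrite("pics/t7.png",t);meas(t)
s=r.read_state();print(s["tool_pos"],s["tcp_rot"],s["force"],s["ft_torque"],s["clock"])
E
```

```text
index [127.9682 128.2493 127.9492 128.0902 128.1473] red [127.5319 127.2851 127.4309 127.6058 127.5077 127.3969]
[ 0.5983 -0.2     0.0878] [0.7663 0.6425 0.0015 0.0023] [ 5.968  -2.8687 -3.3768] [-0.7375 -1.4466 -0.0602] 12.525
```

>>> {"name": "move_arm", "arguments": {
  "increments": [-0.0015,0.0003,0,0,0,-1.3,0.2,-0.003,0.0007,0,0,0,-2.6,0.2,-0.003,0.0007,0,0,0,-2.6,0.2]
}}

```text
clock: 12.9
tool_pos: [0.5971, -0.1993, 0.0881]
tcp_rot: [0.781, 0.625, 0.003, 0.004]
force: [20.1, -4.7, -13.8]
finger_gap: 0.0379
grasp_force: 10.2
```

>>> {"name": "move_arm", "arguments": {
  "increments": [-0.0015,0.0003,0,0,0,-1,0.2,-0.003,0.0007,0,0,0,-1,0.2,-0.003,0.0007,0,0,0,-1,0.2]
}}

```text
clock: 13.28
tool_pos: [0.5962, -0.1989, 0.0883]
tcp_rot: [0.786, 0.618, 0.005, 0.005]
force: [37.7, -8.9, -25.9]
finger_gap: 0.0379
grasp_force: 18.8
```

The force rose sharply, so the lever is at its stop. I'll back off, rise and check.

>>> {"name": "move_arm", "arguments": {
  "increments": [0.005,-0.001,0,0,0,1,0.2,0.009,-0.002,0,0,0,3,0.2,0.014,-0.003,0,0,0,5,0.2,0.014,-0.003,0,0,0,5,0.2,0.014,-0.003,0.04,0,0,5,0.2,0.014,-0.003,0.09,0,0,5,0.2,0.014,-0.003,0.13,0,0,5,0.2,0.014,-0.003,0.13,0,0,5,0.2,0.014,-0.003,0.13,0,0,5,0.2]
}}

```text
clock: 14.4
tool_pos: [0.6039, -0.2011, 0.2141]
tcp_rot: [0.758, 0.652, -0.0, -0.0]
force: [0.8, 0.3, -0.4]
finger_gap: 0.0378
grasp_force: 0.0
```

```bash
python3 - <<'E'
from m import *
t=r.get_image("top")[:,:,::-1].copy();cv2.imwrite("pics/t8.png",t);meas(t)
w=r.get_image("wrist")[:,:,::-1];cv2.imwrite("pics/w8.png",w)
s=r.read_state();print(s["tool_pos"],s["tcp_rot"],s["force"],s["clock"])
print(np.array(r.camera_info("wrist")["view"]).shape)
E
```

```text
index [127.9685 128.0877 127.9442 128.0639 127.9748] red [127.5385 127.2839 127.4265 127.6094 127.4993 127.3945]
[ 0.6038 -0.201   0.2135] [ 0.7584  0.6518 -0.0005 -0.0009] [-1.2314 -0.5512  0.4228] 14.5
(4, 4)
```

View pics/w8.png

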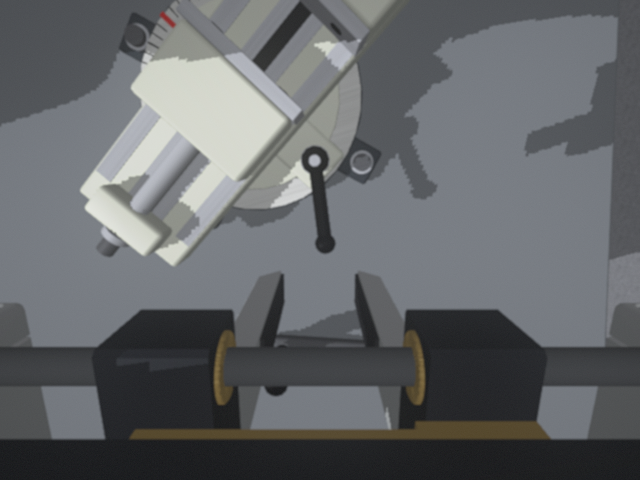

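The wrist view shows the hub at (315,160) and the ball at (325,243). I'll check the clamp angle and hand in if it is tight.

```bash
python3 - <<'E'
from m import *
h=cast("wrist",315,160,.08);t=cast("wrist",325,243,.0865);l=np.arctan2(*(t-h)[1::-1])
print(h,t,np.degrees(l),"clamp",l-np.radians(38.0-130))
if l-np.radians(38-130)<.07: print(r.job_done())
E
```

```text
[ 0.6096 -0.1342  0.08  ] [ 0.6077 -0.2013  0.0865] -91.6548506663748 clamp 0.006023992282824242
the job is handed in; nothing more can be done
None
```

The vise is set on the red 30-degree line, with the index about 0.5° from it by the top camera. The lever is locked at its tight stop (clamp about 0.006 rad), and I handed the job in at about 14.5 s; no verdict came back.

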